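Eject the charged battery and stop it on the runway

TASK

Press the round eject button of the charging cradle fully down with one fingertip, and have the other finger waiting across the end of the runway so that the battery that springs out is stopped on the runway before it slides off the cradle. Do not pinch or lift anything and leave the spare battery, the jar and the screwdriver alone. Finish while still holding: one finger keeps the button down, the other keeps the popped-out battery still against it.

Things in the scene. Friction and masses are not known exactly. Their poses are not given: they have to be found in the camera images.
- cradle: Black charging cradle fixed to the counter. Origin on the counter under the runway's centre line; z up; it ejects along its own -x. Base 10 mm thick, x -47 to 110, y -31 to 66 mm. Roofed battery socket x 0 to 105, y -25 to 25 mm, top 39 mm up. Open runway x -47 to 0, floor 10 mm up, between 5 mm high rails at y -22 and +22 mm; past x -47 is only the counter. Eject button at x -30, y 46 mm.
- battery: Grey loose camera battery in the socket, 56 (x) x 38 (y) x 21 (z) mm, about 80 g. Origin at the centre of its underside, axes parallel to the cradle's. At home its origin is at x 6, y 0, z 10 mm of the cradle and its front face at x -22, so 22 mm show in front of the roof; top 31 mm above the counter. A spring shoots it out along the cradle's -x once the latch is down.
- runway_end (a point): Point fixed to the cradle just past the runway's end, on its centre line: x -56, y 0, z 20 mm in the cradle's frame. A finger standing here before the button goes down stops the battery after 20 to 27 mm of travel; it leaves at 0.2 to 0.3 m/s, too fast to be chased, and slides off the end if nothing is there. The spring keeps pushing with 3 to 5 N for 50 mm, so the finger must stay.
- eject (a joint): The eject button's travel in m: 0 up, 0.008 fully down; spring 1.6 N at the top to 4.8 N at the bottom, plus up to about 4 N of latch friction. It springs up when let go. A steel latch bar fixed to it lies in front of the battery's lower corner and lets the battery go at about 6 mm.
- button_top (a point): Centre of the top of the round grey eject button, 25 mm diameter, 53 mm from the runway_end point (x +26, y +46 mm of it along the cradle's axes). 24 mm above the counter when up, 16 mm when fully down: a second fingertip at the pressing one's height then stands 6 mm above the runway floor and before the battery's middle.
- spare: Spare grey battery of the same shape, 56 x 38 x 21 mm, lying loose on the counter on the button's side of the cradle; origin at the centre of its underside. Bystander.
- jar: Small glass jar with an aluminium cap, 44 mm diameter, 55 mm tall, standing loose on the side of the cradle away from the button; origin at the centre of its underside. Bystander.
- screwdriver: Screwdriver, 180 mm long, lying loose on the counter beyond the spare battery; its own x runs along it. Bystander.
Things that resemble listed ones, but are neither listed nor needed, are in the scene too. What is shaped like the battery but orange is not meant. Of the things that look like the cradle, the smallest one is meant.

How it is judged:
On the way:
1. the eject button is pressed down by a finger (value of joint eject above 0.0045 m and contact force between the fingers and eject above 0.5 N).
At the end, for the whole second after the job is handed in: The battery has come 10 to 42 mm out of its home, lies flat on the runway at rest, and is held by a finger (over 0.3 N) while the other finger keeps the button at least 5 mm down (value of joint eject above 0.005 m and contact force between the fingers and eject above 0.5 N and contact force between the fingers and battery above 0.3 N and x of battery in the frame of cradle between -0.036 and -0.004 m and z of battery in the frame of cradle below 0.014 m and angle between battery's own z axis and vertical below 0.15 rad and linear speed of battery below 0.02 m/s); the arm keeps its last pose, push and grip.
It fails at once if the battery slid away along the runway (over 46 mm out) (x of battery in the frame of cradle below -0.04 m).
It fails at once if the battery was lifted or tipped (z of battery in the frame of cradle above 0.02 m or angle between battery's own z axis and vertical above 0.35 rad).
It fails at once if a bystander was moved or lifted (distance of any of spare, jar from where it was at the start of the episode above 0.015 m or distance of screwdriver from where it was at the start of the episode above 0.02 m).
It also fails if it takes over 32 s, if anything falls off the work surface, if the arm or the gripper's body presses on something with over 40 N, if the wrist force passes 120 N, or if a joint passes its speed limit or range.

ROBOT

A 6-joint arm with a two-finger parallel gripper is mounted at the origin on the work surface. World frame = base frame: x ahead of the robot, y to its left, z up, the work surface at z = 0. Lengths are in m, angles in rad, forces in N, time in s.
With the tool pointing down it reaches from about 0.3 to 0.775 m from the base axis. Payload 14.6 kg.
Tool frame: the origin (TCP) lies midway between the tips of the shut fingers; the grasp point (between the pads) lies 19 mm behind it (ctrl.pinch_z is the distance from the TCP to the grasp point, in m); z points along the fingers, y is the line along which they close (so a half turn about z gives the same grasp; the last joint's range is limited). The gripper opens to 94 mm and grips with 3 to 60 N. Pads are 16 mm wide; open, the fingers measure 119 mm over their backs; the gripper's body (75 mm by 177 mm) begins 78 mm behind the grasp point.
Start: joints at [-0.067, 0.3, 1.521, -0, 1.321, -0.067], TCP at [0.55, -0, 0.169] pointing down, gripper open.
Joint ranges: [-3.03, 3.03], [-0.79, 2.21], [0.23, 2.52], [-1.04, 4.18], [0, 3.07], [-2.55, 2.55]. Speed limits (rad/s): [2.22, 2.22, 2.57, 3.14, 3.14, 3.14].

INTERFACE

Orientations are given as [roll, pitch, yaw] about the fixed x, y, z axes, in that order (R = Rz(yaw) Ry(pitch) Rx(roll)).
In Python, from station import ctrl gives the robot as it stands.
- The arm moves only by the tool jog_arm, never from a script. Its argument "motion" is a list of rows, each a list of 7 numbers: the shift along the tool's x, y, z in m, then the turn, a rotation vector about the tool's x, y, z in rad, then the opening, from -1 (shut) to 1 (fully open). In form: [[tx, ty, tz, rx, ry, rz, gripper], ...]. A call has 1 to 5 rows; each row shifts and turns the commanded pose from where the row before left it, along the tool's axes as they then stand; what a row does not reach is not made up. A row lasts 1/10 s, in which the tool goes at most 50 mm and 8.59 degrees, less where a joint would pass 70% of its speed; a pose out of reach is approached as far as the arm can. A call is refused whole if a number of a shift passes 0.05 or a number of a turn 0.15, either way. A call with a gripper value outside its range is refused whole. The fingers move at their own pace and stop on an object; "squeeze" is the grip in N (left out, the last holds). Time passes only in rows, so rows that do not move let the fingers close. It gives the time, the measured TCP pose, the force, the opening and the grip force at its end, in the units of the state.
- ctrl.get_obs(): the state, without advancing time (a new reading comes with each control period).
- ctrl.camera(name): name is "scene" or "side" or "wrist"; returns the picture (480x640x3 uint8, red, green, blue); there is no depth.
- ctrl.camera_model(name): a dict with "intrinsics" (3x3 intrinsics, pixels), "rvec" (rotation vector, rad) and "tvec" (3), from world to camera coordinates, as OpenCV has them. Camera axes: x right, y down, z forward; pixel columns grow to the right and rows downward; lengths in m; the calibration is good to about 2 mm. A picture is of the moment at which its call begins: read the wrist's pose just before it. camera_model takes no time and is no camera call; for the wrist camera it gives the pose at the moment of the call.
- ctrl.hand_in(): hands the job in; it is judged then, once.
The state is a dict: "time_s": time; "qpos": joint angles; "joint_vel": joint speeds; "tau": joint torques, N m; "ee_pos": TCP position; "eef_rot": TCP orientation; "force": force on the tool from outside, world axes, zero at the start; "moment": the same for the moment, N m; "grip_width": finger opening in m; "grip_force": force on a finger pad.
Only numpy, scipy, OpenCV 4.12 (cv2) and the standard library are available. Lean on these libraries where they do the work, as an engineer would, in place of code of your own. Each camera call takes 0.05 s, during which the arm holds its last target. There are 200 camera calls.

## Working session

There is one attempt and no reset: what is moved stays moved. The work goes in short steps, Python scripts to look and compute and a tool call to move; the robot and the scene stay as the last step left them, time stands still between calls to the robot, and variables do not carry over. Pictures are saved under pics/ and viewed, at most 10 in all, crops included, and the job is handed in when it is done.

Besides the shell and the picture viewer there is one more tool, called after "Call:" by a JSON object that holds its "method" and its "body". jog_arm: Moves the arm, as the interface text tells. Its arguments: {"type":"object","properties":{"motion":{"type":"array"},"squeeze":{"type":"number"}},"required":["motion"]}

```bash
mkdir -p pics; python3 - <<'E'
from station import ctrl
import cv2,numpy as np
for n in ["scene","side","wrist"]:
    im=ctrl.camera(n); cv2.imwrite(f"pics/{n}0.png",im[:,:,::-1])
    m=ctrl.camera_model(n); print(n,np.round(m["intrinsics"],1).tolist(),np.round(m["rvec"],3),np.round(m["tvec"],3))
print(ctrl.get_obs())
E
```

```text
scene [[551.4, 0.0, 308.9], [0.0, 551.4, 238.2], [0.0, 0.0, 1.0]] [ 1.015  2.576 -0.87 ] [ 0.435 -0.244  1.06 ]
side [[462.2, 0.0, 317.3], [0.0, 462.2, 238.4], [0.0, 0.0, 1.0]] [ 2.349 -0.127  0.067] [-0.552  0.07   0.81 ]
wrist [[332.8, 0.0, 322.0], [0.0, 332.8, 241.9], [0.0, 0.0, 1.0]] [-2.907e+00  0.000e+00 -1.000e-03] [-0.55  -0.025  0.389]
{'time_s': 0.15, 'qpos': array([-6.65970916e-02,  3.00334305e-01,  1.52144087e+00, -1.06875827e-05,
        1.32068392e+00, -6.66020495e-02]), 'joint_vel': array([-0.00046843, -0.00227095, -0.00182727,  0.00171554, -0.00210687,
       -0.00015412]), 'tau': array([-2.50185103e-04, -5.31960297e+01, -3.52822959e+01,  7.07691838e-02,
        2.35654798e-02, -3.66386917e-05]), 'ee_pos': array([5.49770580e-01, 1.07800612e-05, 1.68520693e-01]), 'eef_rot': array([-3.14072744e+00, -4.73344846e-05,  1.57080391e+00]), 'force': array([0.36944707, 0.07838565, 0.66810845]), 'moment': array([ 0.04652125, -0.01965969, -0.03340341]), 'grip_force': 0.0, 'grip_width': 0.09428739517697285}
```

View pics/scene0.png

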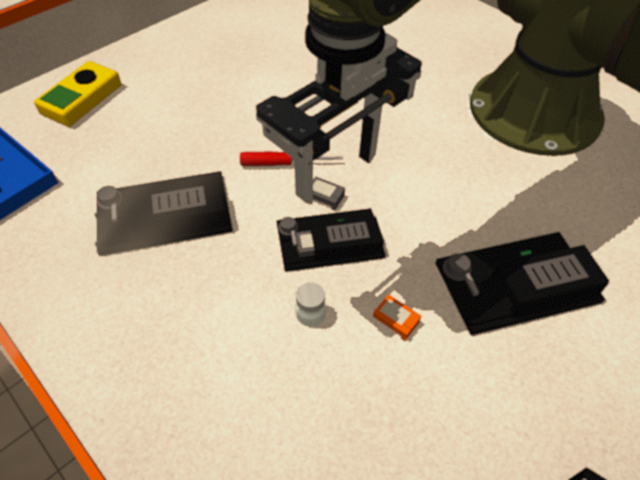

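View pics/wrist0.png

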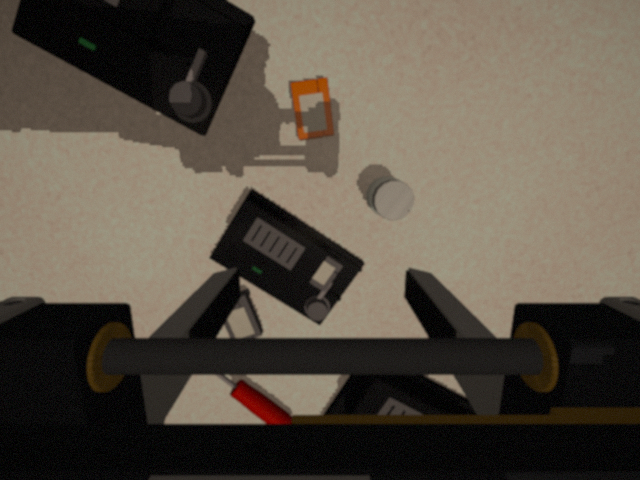

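View pics/side0.png

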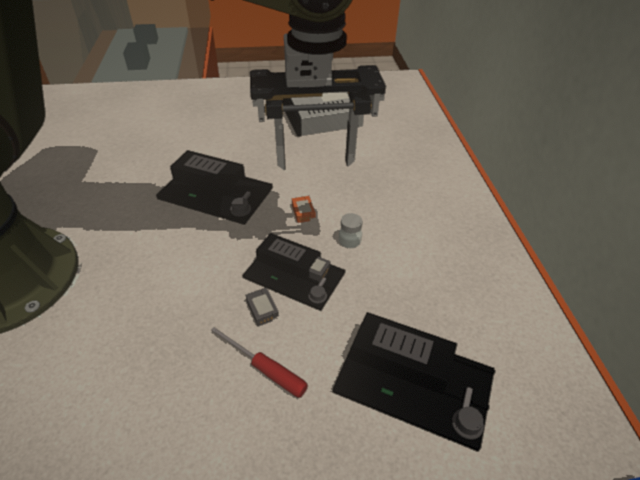

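The middle cradle, with the pale battery, is clearly the smallest. In the wrist picture its button is at about (317,306), the base's front corners are at (362,263) and (320,323), and its rear button-side corner is at (211,257). The scene picture shows the button at (288,225) and the side picture at (317,292). I'll do a coarse localisation first.

```bash
cat > h.py <<'E'
import numpy as np,cv2
from station import ctrl
def ray(m,uv):
    R=cv2.Rodrigues(np.array(m["rvec"],float))[0];t=np.array(m["tvec"],float).ravel()
    d=R.T@np.linalg.solve(m["intrinsics"],[uv[0],uv[1],1.]);return -R.T@t,d/np.linalg.norm(d)
def plane(m,uv,z):
    c,d=ray(m,uv);return c+d*(z-c[2])/d[2]
def tri(rays):
    A=sum(np.eye(3)-np.outer(d,d) for c,d in rays);b=sum((np.eye(3)-np.outer(d,d))@c for c,d in rays)
    return np.linalg.solve(A,b)
E
python3 - <<'E'
from h import *
M={n:ctrl.camera_model(n) for n in["scene","side","wrist"]}
P={"wrist":(317,306),"scene":(288,223),"side":(317,290)}
print("button",tri([ray(M[n],P[n]) for n in P]),{n:plane(M[n],P[n],.024).round(3).tolist() for n in P})
w=M["wrist"]
a,b,c=[plane(w,p,.01) for p in[(362,263),(320,323),(211,257)]]
print(a,b,c,np.linalg.norm(a-b),np.linalg.norm(b-c))
x=(c-b)[:2];x/=np.linalg.norm(x);y=(b-a)[:2];y/=np.linalg.norm(y);print(np.degrees(np.arctan2(x[1],x[0])),np.degrees(np.arctan2(y[1],y[0]))-90)
E
```

```text
button [ 0.54391778 -0.10044941  0.02196607] {'wrist': [0.544, -0.097, 0.024], 'scene': [0.545, -0.102, 0.024], 'side': [0.544, -0.102, 0.024]}
[ 0.59649606 -0.04847575  0.01      ] [ 0.54704475 -0.12543282  0.01      ] [ 0.4196984  -0.04112281  0.01      ] 0.09147580831972255 0.15272613503314314
146.4933377654725 -212.72411196069822
```

Call:
{"method": "jog_arm", "body": {"motion": [[-0.03,0.006,0.02,0,0,0,-0.14],[-0.03,0.006,0.02,0,0,0,-0.14],[-0.028,0.006,0.02,0,0,0,-0.14],[0,0,0.01,0,0,-0.12,-0.14],[0,0,0.01,0,0,-0.12,-0.14]], "squeeze": 40}}

```text
time_s: 0.65
ee_pos: [0.5676, -0.0888, 0.0878]
eef_rot: [-3.14, -0.001, 1.814]
force: [0.3, 0.3, 0.4]
grip_width: 0.0575
grip_force: 0.0
```

Call:
{"method": "jog_arm", "body": {"motion": [[0,0,0,0,0,-0.12,-0.14],[0,0,0,0,0,-0.12,-0.14],[0,0,0,0,0,0,-0.14],[0,0,0,0,0,0,-0.14]]}}

```text
time_s: 1.05
ee_pos: [0.5679, -0.088, 0.0888]
eef_rot: [-3.141, -0.0, 2.047]
force: [0.5, 0.1, 0.0]
grip_width: 0.0404
grip_force: 0.0
```

```bash
python3 - <<'E'
from h import *
o=ctrl.get_obs();print(o["ee_pos"],o["eef_rot"],o["grip_width"],o["time_s"])
for n in["wrist","scene"]: cv2.imwrite(f"pics/{n}1.png",ctrl.camera(n)[:,:,::-1])
E
```

```text
[ 0.5679004  -0.08797891  0.08880847] [-3.14136095e+00 -2.02778434e-04  2.04722698e+00] 0.04037258791517353 1.05
```

View pics/wrist1.png

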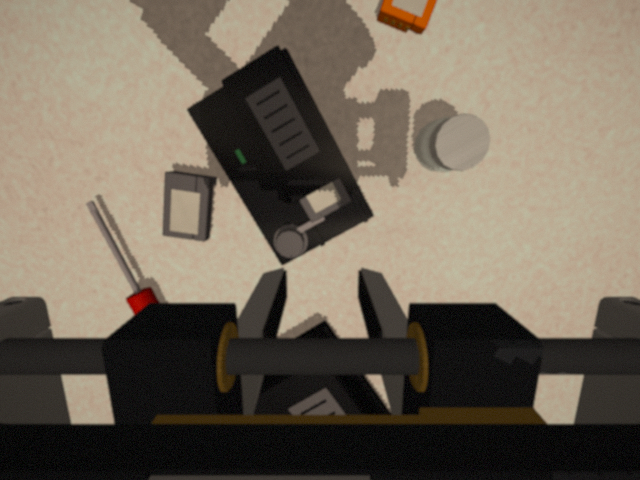

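The close view shows the button at about (290,240), the front corners at (372,215) and (282,264), and the rear button-side corner at (190,108). I'll refine these with masks, and use the first wrist view and the fixed cameras to check the button's height.

```bash
python3 - <<'E'
from h import *
w=ctrl.camera_model("wrist")
im=cv2.imread("pics/wrist1.png");g=cv2.GaussianBlur(cv2.cvtColor(im,cv2.COLOR_BGR2GRAY),(3,3),0)
r=g[205:275,255:330]
c=cv2.HoughCircles(cv2.resize(r,None,fx=4,fy=4,interpolation=cv2.INTER_CUBIC),cv2.HOUGH_GRADIENT,1,200,param1=80,param2=15,minRadius=50,maxRadius=85)
u=c[0,0]/4+np.array([255-.4,205-.4,0]);print("circle",u)
print("button",plane(w,u[:2],.024))
# edges of base: darkest->bright crossing along normals
def edge(p,q,z=.01,th=70):
    p,q=map(np.array,(p,q));d=(q-p)/np.linalg.norm(q-p);n=np.array([d[1],-d[0]]);pts=[]
    for s in np.linspace(.12,.88,40):
        o=p+s*(q-p);k=np.arange(-8,8.1,.25)
        v=cv2.remap(g,*[(o[i]+k*n[i]).astype(np.float32)[None] for i in(0,1)],cv2.INTER_LINEAR)[0].astype(float)
        pts.append(o+k[np.argmax(np.abs(np.convolve(v,np.r_[np.ones(6),-np.ones(6)],'same'))[8:-8])+8]*n)
    W=np.array([plane(w,x,z)[:2] for x in pts],np.float32)
    return cv2.fitLine(W,cv2.DIST_HUBER,0,.001,.001).ravel()
F=edge((372,215),(282,264));S=edge((282,264),(190,108))
for L in(F,S):print(L,np.degrees(np.arctan2(L[1],L[0]))%180)
k=np.linalg.solve(np.c_[F[:2],-S[:2]],S[2:]-F[2:]);K=F[2:]+k[0]*F[:2];print("corner(-47,66)",K)
for a in (np.arctan2(S[1],S[0])%np.pi,(np.arctan2(F[1],F[0])+np.pi/2)%np.pi):
    x=np.array([np.cos(a),np.sin(a)]);y=np.array([-x[1],x[0]])
    print(np.degrees(a),"btn",K+17*.001*x-.020*y,"rend",K-.009*x-.066*y, "btn in cradle",[(plane(w,u[:2],.024)[:2]-K)@x-.047,(plane(w,u[:2],.024)[:2]-K)@y+.066])
# height check
s0=ctrl.camera_model("scene");s1=ctrl.camera_model("side")
print(tri([ray(w,u[:2]),ray(s0,(288,223)),ray(s1,(317,290))]))
# fingertips projection
R=cv2.Rodrigues(np.array(w["rvec"]))[0]
o=ctrl.get_obs();yaw=o["eef_rot"][2];ty=np.array([np.sin(yaw),-np.cos(yaw),0])
for sgn in(-1,1):
    p=o["ee_pos"]+sgn*ty*.0202;print(cv2.projectPoints(p[None],np.array(w["rvec"]),np.array(w["tvec"]),w["intrinsics"],None)[0].ravel())
E
```

```text
circle [288.975      247.975       16.17499924]
button [ 0.54467581 -0.10663435  0.024     ]
[ 0.55033946  0.83494097  0.57309973 -0.08840278] 56.609695
[ 0.8330124  -0.5532543   0.47883698 -0.0836518 ] 146.40944
corner(-47,66) [ 0.5465767  -0.12864187]
146.40944 btn [ 0.5434805 -0.1025763] rend [ 0.59058857 -0.07864234] btn in cradle [np.float64(-0.033240791534494635), np.float64(0.04871912103570716)]
146.6097 btn [ 0.54338944 -0.10258728] rend [ 0.5904136  -0.07848883] btn in cradle [np.float64(-0.03330127150151651), np.float64(0.04867113749665772)]
[ 0.5442227  -0.10401472  0.02475547]
[293.01386339 263.63659838]
[352.61214621 263.6112698 ]
```

```bash
python3 - <<'E'
import cv2
im=cv2.imread("pics/wrist1.png")[190:340,225:425]
im=cv2.convertScaleAbs(im,alpha=1.6,beta=20)
cv2.imwrite("pics/crop1.png",cv2.resize(im,None,fx=4,fy=4,interpolation=cv2.INTER_CUBIC))
E
```

```text
(no output)
```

View pics/crop1.png

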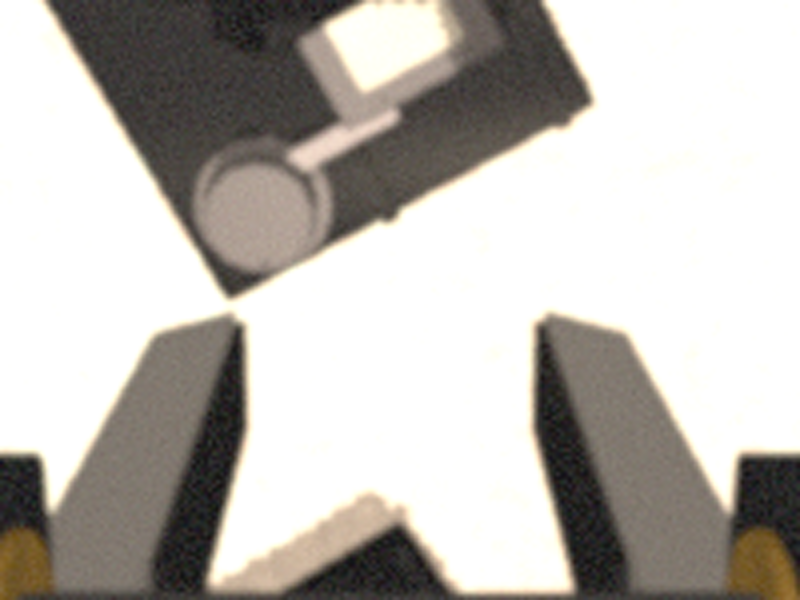

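The button's top disc is centred at about (289,244). The fingertips appear wider apart and lower in the picture than my TCP projection, so I'll check the tip height in the scene view.

```bash
python3 - <<'E'
from h import *
o=ctrl.get_obs();yaw=o["eef_rot"][2];ty=np.array([np.sin(yaw),-np.cos(yaw),0])
tiles=[]
for n in("scene","side"):
    im=cv2.imread("pics/scene1.png") if n=="scene" else ctrl.camera(n)[:,:,::-1].copy()
    m=ctrl.camera_model(n);pr=lambda p:cv2.projectPoints(np.array(p,float)[None],np.array(m["rvec"]),np.array(m["tvec"]),m["intrinsics"],None)[0].ravel()
    P=[pr(o["ee_pos"]+s*ty*.0265) for s in(-1,1)];c=sum(P)/2;x0,y0=int(c[0]-50),int(c[1]-65)
    big=cv2.resize(im[y0:y0+130,x0:x0+100],None,fx=4,fy=4,interpolation=cv2.INTER_CUBIC)
    for p in P:cv2.drawMarker(big,tuple(int(v) for v in (p-[x0,y0])*4),(0,255,0),0,12)
    for p in([.5437,-.1027,.024],[.5905,-.0786,.02]):cv2.drawMarker(big,tuple(int(v) for v in (pr(p)-[x0,y0])*4),(0,0,255),1,12)
    tiles.append(big)
cv2.imwrite("pics/tips.png",cv2.convertScaleAbs(np.hstack(tiles),alpha=1.5,beta=15))
E
```

```text
(no output)
```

View pics/tips.png

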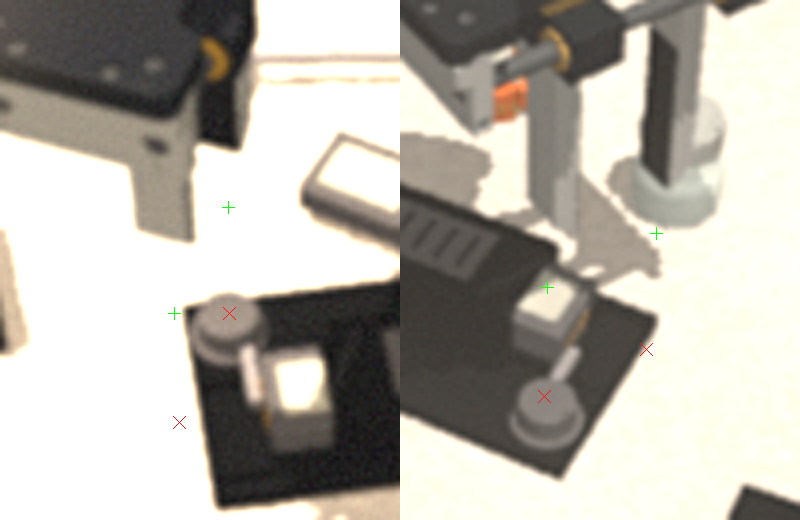

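```bash
python3 - <<'E'
from h import *
o=ctrl.get_obs();yaw=o["eef_rot"][2];ty=np.array([np.sin(yaw),-np.cos(yaw),0]);tx=np.array([np.cos(yaw),np.sin(yaw),0])
off={};M={}
for n in("scene","side","wrist"):
    m=M[n]=ctrl.camera_model(n)
    c=sum(cv2.projectPoints((o["ee_pos"]+s*ty*.0265)[None],np.array(m["rvec"]),np.array(m["tvec"]),m["intrinsics"],None)[0].ravel() for s in(-1,1))/2
    off[n]=np.array([int(c[0]-50),int(c[1]-65)])
def px(n,u): return off[n]+np.array(u)/4
# + finger outer/visible corners: scene face corners at tip (138,231),(193,241)=outer back face; 
for name,s,d,wr in(("plus",(165,237),(670,172),(225+585/4,190+375/4)),("minus",(225,147),(560,225),(225+200/4,190+380/4))):
    rs=[ray(M["scene"],px("scene",s)),ray(M["side"],px("side",np.array(d)-[400,0]))]
    for lab,R in(("2",rs),("3",rs+[ray(M["wrist"],wr)])):
        p=tri(R);q=p-o["ee_pos"];print(name,lab,p.round(4),"tool x,y",(q@tx).round(4),(q@ty).round(4),"above TCP",q[2].round(4),[float(np.linalg.norm(np.cross(p-c,d)).round(4)) for c,d in R])
E
```

```text
plus 2 [ 0.5927 -0.0788  0.1272] tool x,y -0.0033 0.0262 above TCP 0.0382 [0.0016, 0.0016]
plus 3 [ 0.5928 -0.0774  0.1265] tool x,y -0.0021 0.0269 above TCP 0.0376 [0.0019, 0.002, 0.0017]
minus 2 [ 0.5476 -0.099   0.1231] tool x,y -0.0004 -0.0232 above TCP 0.0341 [0.0015, 0.0015]
minus 3 [ 0.5463 -0.1007  0.1236] tool x,y -0.0013 -0.0251 above TCP 0.0346 [0.002, 0.0025, 0.0027]
```

The button estimate fits both views. The real tips stand about 36 mm above the reported TCP, so I'll descend in steps and check the image and force as I go.

Call:
{"method": "jog_arm", "body": {"motion": [[-0.001,-0.0015,0.015,0,0,0,-0.14],[0,0,0.015,0,0,0,-0.14],[0,0,0.015,0,0,0,-0.14],[0,0,0,0,0,0,-0.14]]}}

```text
time_s: 1.6
ee_pos: [0.566, -0.0893, 0.0419]
eef_rot: [-3.139, -0.002, 2.05]
force: [-0.3, 0.4, 1.1]
grip_width: 0.0405
grip_force: 0.0
```

```bash
python3 - <<'E'
from h import *
o=ctrl.get_obs();print(o["ee_pos"],o["eef_rot"],o["grip_width"],o["force"])
a=ctrl.camera("wrist")[:,:,::-1][170:350,225:425];b=ctrl.camera("side")[:,:,::-1][210:340,240:385]
R=lambda i:cv2.convertScaleAbs(cv2.resize(i,(400,int(400*i.shape[0]/i.shape[1])),interpolation=cv2.INTER_CUBIC),alpha=1.5,beta=15)
a,b=R(a),R(b);h=max(len(a),len(b))
cv2.imwrite("pics/near.png",np.hstack([np.pad(i,((0,h-len(i)),(0,0),(0,0))) for i in(a,b)]))
E
```

```text
[ 0.56604027 -0.08934316  0.04194257] [-3.13911530e+00 -2.06724659e-03  2.04999366e+00] 0.04049099372187224 [-0.26121354  0.42197364  1.10973828]
```

View pics/near.png

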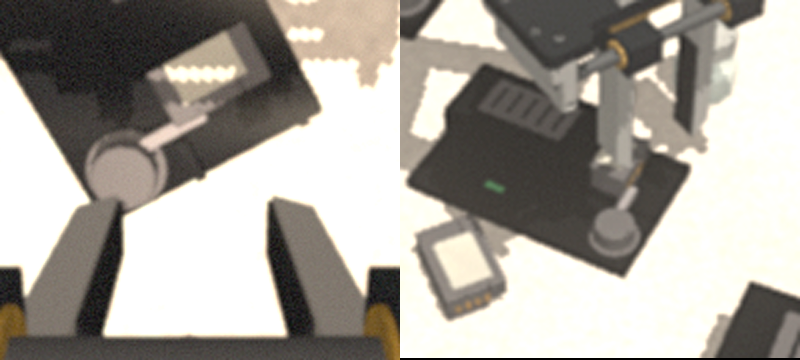

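Both tips are clear. The tip height is now about 0.08 m and the lateral alignment is on target, so I'll continue down.

Call:
{"method": "jog_arm", "body": {"motion": [[-0.0005,0.0005,0.015,0,0,0,-0.14],[0,0,0.015,0,0,0,-0.14],[0,0,0.012,0,0,0,-0.14],[0,0,0,0,0,0,-0.14],[0,0,0,0,0,0,-0.14]]}}

```text
time_s: 2.2
ee_pos: [0.5677, -0.0898, 0.0017]
eef_rot: [-3.141, -0.0, 2.051]
force: [0.0, -0.9, 0.1]
grip_width: 0.0406
grip_force: 0.0
```

```bash
python3 - <<'E'
from h import *
o=ctrl.get_obs();print(o["ee_pos"],o["eef_rot"],o["grip_width"],o["force"])
a=ctrl.camera("wrist")[:,:,::-1][170:350,225:425];b=ctrl.camera("side")[:,:,::-1][240:320,270:360]
R=lambda i:cv2.convertScaleAbs(cv2.resize(i,(400,int(400*i.shape[0]/i.shape[1])),interpolation=cv2.INTER_CUBIC),alpha=1.5,beta=15)
a,b=R(a),R(b);h=max(len(a),len(b))
cv2.imwrite("pics/near2.png",np.hstack([np.pad(i,((0,h-len(i)),(0,0),(0,0))) for i in(a,b)]))
E
```

```text
[ 0.56772601 -0.08979591  0.00167929] [-3.14115890e+00 -3.89404529e-04  2.05073238e+00] 0.040590967194471785 [ 0.04748876 -0.94989454  0.14350735]
```

View pics/near2.png

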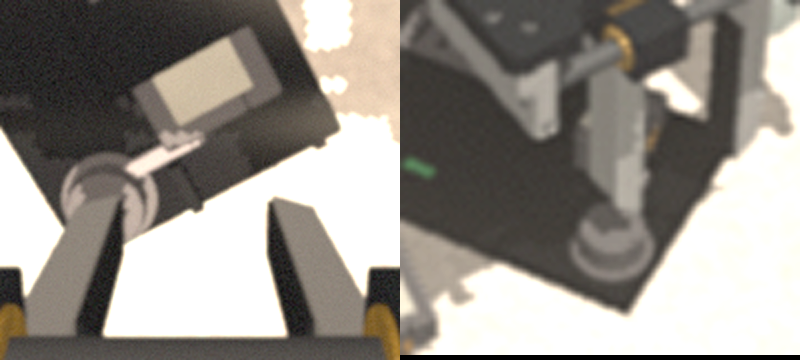

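```bash
python3 - <<'E'
from h import *
w=ctrl.camera_model("wrist");o=ctrl.get_obs();yaw=o["eef_rot"][2];ty=np.array([np.sin(yaw),-np.cos(yaw),0]);tx=np.array([np.cos(yaw),np.sin(yaw),0])
pr=lambda p:(cv2.projectPoints(np.array(p,float)[None],np.array(w["rvec"]),np.array(w["tvec"]),w["intrinsics"],None)[0].ravel()-[225,170])*2
for dz in(.033,.036,.039):
  for s in(-1,1):print(dz,s,[pr(o["ee_pos"]+s*ty*.0203+k*.008*tx+[0,0,dz]).round(0) for k in(1,-1)])
b=np.array([.5437,-.1027,.024]);print("button",pr(b),"rel tool x,y of mid+button finger",(b-o["ee_pos"])@tx,(b-o["ee_pos"])@ty)
r=np.array([.5905,-.0786,.02]);print((r-o["ee_pos"])@tx,(r-o["ee_pos"])@ty)
E
```

```text
0.033 -1 [array([126., 195.]), array([127., 247.])]
0.033 1 [array([267., 195.]), array([265., 247.])]
0.036 -1 [array([125., 198.]), array([126., 251.])]
0.036 1 [array([268., 198.]), array([266., 251.])]
0.039 -1 [array([124., 201.]), array([125., 255.])]
0.039 1 [array([269., 201.]), array([268., 255.])]
button [106.17377596 208.52548906] rel tool x,y of mid+button finger -0.00010475316152868606 -0.027611409109862536
-0.00033983806756190515 0.025028829634722975
```

The projected tips match the picture if they are 39 mm above the TCP, so they are now at z of about 0.041. The button finger is within 1–2 mm of the button. I'll descend to just above contact, then press.

Call:
{"method": "jog_arm", "body": {"motion": [[0.001,-0.001,0.007,0,0,0,-0.14],[0,0,0.006,0,0,0,-0.14],[0,0,0,0,0,0,-0.14],[0,0,0,0,0,0,-0.14]]}}

```text
time_s: 2.7
ee_pos: [0.5663, -0.0894, -0.0112]
eef_rot: [-3.141, -0.0, 2.051]
force: [0.4, -0.3, -0.4]
grip_width: 0.0403
grip_force: 0.0
```

Call:
{"method": "jog_arm", "body": {"motion": [[0,0,0.002,0,0,0,-0.14],[0,0,0.002,0,0,0,-0.14],[0,0,0.002,0,0,0,-0.14],[0,0,0,0,0,0,-0.14]]}}

```text
time_s: 3.1
ee_pos: [0.5666, -0.0894, -0.0171]
eef_rot: [3.141, 0.0, 2.051]
force: [0.4, 0.1, 2.0]
grip_width: 0.0403
grip_force: 1.3
```

Contact: 2 N upward. I'll take a couple more millimetres, then look before the latch releases.

Call:
{"method": "jog_arm", "body": {"motion": [[0,0,0.002,0,0,0,-0.14],[0,0,0,0,0,0,-0.14]]}}

```text
time_s: 3.3
ee_pos: [0.5667, -0.0895, -0.019]
eef_rot: [3.141, 0.001, 2.051]
force: [2.0, -2.5, 3.6]
grip_width: 0.0402
grip_force: 4.0
```

```bash
python3 - <<'E'
from h import *
o=ctrl.get_obs();print(o["ee_pos"],o["force"],o["moment"])
a=ctrl.camera("wrist")[:,:,::-1][170:350,225:425];b=ctrl.camera("side")[:,:,::-1][240:320,270:360]
R=lambda i:cv2.convertScaleAbs(cv2.resize(i,(400,int(400*i.shape[0]/i.shape[1])),interpolation=cv2.INTER_CUBIC),alpha=1.5,beta=15)
a,b=R(a),R(b);h=max(len(a),len(b))
cv2.imwrite("pics/near3.png",np.hstack([np.pad(i,((0,h-len(i)),(0,0),(0,0))) for i in(a,b)]))
E
```

```text
[ 0.56674745 -0.08950184 -0.01902664] [ 2.03270993 -2.474924    3.57450454] [-0.2426733  -0.2939628  -0.10967414]
```

View pics/near3.png

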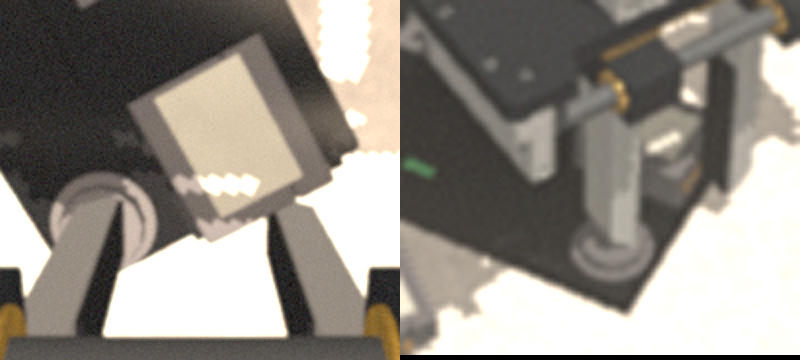

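The battery has already popped out. It sits on the runway against the second finger, which reads about 3.2 N along the cradle's -x, and the first finger is holding the button. I'll press 1.5 mm more for margin.

Call:
{"method": "jog_arm", "body": {"motion": [[0,0,0.0015,0,0,0,-0.14],[0,0,0,0,0,0,-0.14],[0,0,0,0,0,0,-0.14],[0,0,0,0,0,0,-0.14],[0,0,0,0,0,0,-0.14]]}}

```text
time_s: 3.9
ee_pos: [0.5668, -0.0895, -0.0202]
eef_rot: [3.141, 0.001, 2.051]
force: [1.5, -1.2, 6.2]
grip_width: 0.0403
grip_force: 4.6
```

```bash
python3 - <<'E'
from h import *
o=ctrl.get_obs();print(o["ee_pos"],o["force"],o["grip_width"])
w=ctrl.camera_model("wrist");im=ctrl.camera("wrist")
# battery front top edge corners (crop px from last view) -> how far out, top at 31 mm
K=np.array([.5466,-.1286]);a=np.radians(146.5);x=np.array([np.cos(a),np.sin(a)]);y=np.array([-x[1],x[0]])
for u in((208,240),(330,182),(130,104),(260,36)):
    p=plane(w,(225+u[0]/2,170+u[1]/2),.031)[:2]-K;print(p@x-.047,p@y+.066)
E
```

```text
[ 0.5667958  -0.08953342 -0.02023253] [ 1.52394991 -1.16064434  6.16694264] 0.040305261798218715
-0.04252153823360229 0.018958793497494048
-0.04382587118371602 -0.016231556181325893
-0.001156751360726932 0.018589009308645543
-0.0020201174426181315 -0.017762091424887744
```

The battery is 21 mm out and level with the runway. The button is past its 6 mm release point with 6 N on it. Handing in.

```bash
python3 -c "
from station import ctrl
print(ctrl.hand_in())"
```

```text
the job is handed in; nothing more can be done
None
```

I handed the job in at about 4 s: one finger holds the eject button down past its release point (about 6 N), and the other holds the popped-out battery still on the runway, about 21 mm out; no verdict was returned.

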